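# Choke-check the toy figures and shut the keep-box

### The arm

A 6-joint arm with a two-finger parallel gripper is mounted at the origin on the work surface. World frame = base frame: x ahead of the robot, y to its left, z up, the work surface at z = 0. Lengths are in m, angles in rad, forces in N, time in s.
With the tool pointing down it reaches from about 0.3 to 0.75 m from the base axis. Payload 8.5 kg.
Tool frame: the origin (TCP) lies between the finger pads; the fingertips stand 17 mm ahead of it and the grasp point (between the pads) lies 2 mm behind it (ctrl.tips_ahead is the distance from the TCP to the fingertips, in m); z points along the fingers, y is the line along which they close (so a half turn about z gives the same grasp; the last joint's range is limited). The gripper opens to 85 mm and grips with 20 to 120 N. Pads are 22 mm wide; open, the fingers measure 114 mm over their backs; the gripper's body (76 mm by 85 mm) begins 54 mm behind the grasp point. The pads swing forward as they close: fully open they stand 13 mm farther back than shut.
Start: joints at [1.001, 0.381, 1.297, -0, 1.464, -0.215], TCP at [0.191, 0.516, 0.248] pointing down, gripper open.
Joint ranges: [-3.11, 3.11], [-0.89, 2.33], [0.22, 2.48], [-1.42, 4.56], [0.17, 2.85], [-2.88, 2.88]. Speed limits (rad/s): [2.39, 2.39, 3.14, 3.14, 3.14, 3.14].

### API

Orientations are given as a rotation vector (axis times angle).
In Python, from station import ctrl, eyes, ticket gives the robot as it stands. The module is installed in compiled form; this text tells all that it offers.
- The arm moves only by the tool servo_tool, never from a script. Its argument "plan" is a list of rows, each a list of 3 entries, a list of its own where there are three numbers: the shift along the tool's x, y, z scaled (see below), then the turn about the tool's z scaled (see below), then the opening, from -1 (shut) to 1 (fully open). In form: [[[dx, dy, dz], spin, claw], ...]. A call has 1 to 20 rows; each row shifts and turns the commanded pose from where the row before left it, along the tool's axes as they then stand; what a row does not reach is not made up. The controller multiplies each number of a shift by 0.04 m and each number of a turn by 180 degrees. A row lasts 1/12 s, in which the tool goes at most 41.7 mm and 7.16 degrees, less where a joint would pass 70% of its speed; a pose out of reach is approached as far as the arm can. A call with a number of a shift or a turn outside -1 to 1 is refused whole. A call with a gripper value outside its range is refused whole. The fingers move at their own pace and stop on an object; "force" is the grip in N (left out, the last holds). Time passes only in rows, so rows that do not move let the fingers close. It gives the time, the measured TCP pose, the force, the opening and the grip force at its end, in the units of the state.
- ctrl.get_obs(): the state, without advancing time (a new reading comes with each control period).
- eyes.capture(name): name is "scene" or "top" or "wrist"; returns a dict with "image" (480x640x3 uint8, blue, green, red), "vertical_fov" (degrees; the focal length in pixels is half the picture's height over the tangent of half this angle, whatever the lens; pixels are square), "cx", "cy" (the principal point, pixels), "k1" (the pictures are not rectified: a ray, as slopes to the right and down, at radius r is drawn at 1 + k1 r^2 times it, then the intrinsics apply), "R" (3x3) and "t" (3): a world point X has camera coordinates R X + t. Camera axes: x right, y down, z forward; pixel columns grow to the right and rows downward; lengths in m; the calibration is good to about 2 mm. A picture is of the moment at which its call begins. There is no depth.
- ticket.finish_job(): hands the job in; it is judged then, once.
The state is a dict: "time": time; "qpos": joint angles; "qd": joint speeds; "effort": joint torques, N m; "eef_pos": TCP position; "orientation": TCP orientation; "wrist_force": force on the tool from outside, world axes, zero at the start; "moment": the same for the moment, N m; "gripper_width": opening from 0.0 (shut) to 1.0 (fully open); "gripper_force": force on a finger pad.
Only numpy, scipy, OpenCV 4.12 (cv2) and the standard library are available. Lean on these libraries where they do the work, as an engineer would, in place of code of your own. Each camera call takes 0.05 s, during which the arm holds its last target. There are 200 camera calls.

### The job

Make the toy figures on the table safe for a toddler: turn the dial on the clear keep-box to its green dot to open the gauge, then try each figure in the yellow gauge, letting every one that goes through drop into the box and putting every one too big for it in the teal tray. When all are sorted, turn the dial back to the red dot so that the box is shut, and leave the cups, remotes, tin and jar where they are.

Things in the scene. Friction and masses are not known exactly. Their poses are not given: they have to be found in the camera images.
- figure0: a wooden toy figure, 42 mm tall, standing on a round foot; foot 12 mm high, 28 or 35 mm across (which, is to be found with the gauge); above it a round body and head 22 mm across in every figure, rounded at the top; about 35 g. Origin: centre of the foot's underside, z up the figure. None if this figure is absent (or held). Colour: red
- figure1: a wooden toy figure, 42 mm tall, standing on a round foot; foot 12 mm high, 28 or 35 mm across (which, is to be found with the gauge); above it a round body and head 22 mm across in every figure, rounded at the top; about 35 g. Origin: centre of the foot's underside, z up the figure. None if this figure is absent (or held). Colour: blue
- figure2: a wooden toy figure, 42 mm tall, standing on a round foot; foot 12 mm high, 28 or 35 mm across (which, is to be found with the gauge); above it a round body and head 22 mm across in every figure, rounded at the top; about 35 g. Origin: centre of the foot's underside, z up the figure. None if this figure is absent (or held). Colour: green
- figure3: a wooden toy figure, 42 mm tall, standing on a round foot; foot 12 mm high, 28 or 35 mm across (which, is to be found with the gauge); above it a round body and head 22 mm across in every figure, rounded at the top; about 35 g. Origin: centre of the foot's underside, z up the figure. None if this figure is absent (or held). Colour: orange
- figure4: a wooden toy figure, 42 mm tall, standing on a round foot; foot 12 mm high, 28 or 35 mm across (which, is to be found with the gauge); above it a round body and head 22 mm across in every figure, rounded at the top; about 35 g. Origin: centre of the foot's underside, z up the figure. None if this figure is absent (or held). Colour: yellow
- figure5: a wooden toy figure, 42 mm tall, standing on a round foot; foot 12 mm high, 28 or 35 mm across (which, is to be found with the gauge); above it a round body and head 22 mm across in every figure, rounded at the top; about 35 g. Origin: centre of the foot's underside, z up the figure. None if this figure is absent (or held). Colour: purple
- figure6: a wooden toy figure, 42 mm tall, standing on a round foot; foot 12 mm high, 28 or 35 mm across (which, is to be found with the gauge); above it a round body and head 22 mm across in every figure, rounded at the top; about 35 g. Origin: centre of the foot's underside, z up the figure. None if this figure is absent (or held). Colour: teal
- figure7: a wooden toy figure, 42 mm tall, standing on a round foot; foot 12 mm high, 28 or 35 mm across (which, is to be found with the gauge); above it a round body and head 22 mm across in every figure, rounded at the top; about 35 g. Origin: centre of the foot's underside, z up the figure. None if this figure is absent (or held). Colour: pink
- keepbox: clear box fixed to the table, 200 x 180 x 130 mm (x, y, z), white base and corner posts, closed lid whose top is 130 mm above the table; origin: centre of its underside. In the lid a yellow gauge block and a dial. A sloping chute under the gauge carries what drops through into the box. The box's x axis runs from the gauge to the dial.
- gauge (a point): centre of the gauge's mouth: the upper end of a vertical round bore, 32 mm wide with a 1 mm chamfer, 16 mm long, in a yellow block 48 x 48 mm whose top (this point) is 136 mm above the table, 6 mm above the lid. A 28 mm foot goes through, a 35 mm foot stops on the mouth. Just below the bore a red shutter blade, turned by the dial, blocks it until the dial is near the green mark. Axes as keepbox.
- dial (a joint): angle of the dial in rad, growing clockwise as seen from above; 0: pointer on the red dot (shut), 1.309 (75 degrees): pointer on the green dot (gauge open); black ticks every 15 degrees; stops at -0.2 and 1.9; stays where it is left (friction 0.04 N m). At the start between 0.25 and 0.5. The 48 mm disc is centred 75 mm from the gauge, towards the box's +x.
- dial_grip (a point): on the dial's axis, 25 mm above the lid (155 mm above the table). The dial's grip is a black bar 44 mm long, 14 mm thick, from 9 to 33 mm above the lid. Turns with the dial: its x axis runs along the bar to the pointer end, z up.
- dial_pointer (a point): pointer end of the bar's top (white line), 22 mm from the dial's axis
- mark_red (a point): the red dot on the dial's scale, on the lid 36 mm from the dial's axis, in the box's +x direction
- mark_green (a point): the green dot on the scale, 36 mm from the dial's axis, 75 degrees clockwise of the red dot (the distance named last for the tray is a fixed tag of the foot's size, true of the 35 mm feet only: nothing to be done about it)
- tray: teal open tray fixed to the table, 200 x 180 mm (x, y), walls 28 mm high and 5 mm thick, floor 5 mm thick; origin: centre of its underside
- cup_a: white tea cup, 52 mm across, 32 mm high, often among the figures; bystander; origin: centre of underside
- cup_b: a second such tea cup beyond the figures; bystander
- remote_a: black remote control, 150 x 42 x 18 mm, long along its x; bystander; origin: centre of underside
- remote_b: dark grey remote control, same size; bystander
- tin: brass tea tin, 60 mm across, 85 mm high; bystander; origin: centre of underside
- jar: sweet jar, 86 mm across, 110 mm high; bystander; origin: centre of underside

How it is judged:
By the outcome, as a careful person would: the job done as asked, in the order asked, and still so for the second after the job is handed in, with the robot touching nothing.
Of figure0, figure1, figure2, figure3, figure4, figure5, figure6, figure7 only 4 to 6 are there at a start; the rules pass over those that are not, and their reading is None.
At some moment in a run one of figure0, figure1, figure2, figure3, figure4, figure5, figure6, figure7 may be knocked a few centimetres aside while the robot is not near it.
It also fails if it takes over 210 s, if anything falls off the work surface, if the arm or the gripper's body presses on something with over 40 N, if the wrist force passes 120 N, or if a joint passes its speed limit or range.

## Working session

There is one attempt and no reset: what is moved stays moved. The work goes in short steps, Python scripts to look and compute and a tool call to move; the robot and the scene stay as the last step left them, time stands still between calls to the robot, and variables do not carry over. Pictures are saved under pics/ and viewed, at most 14 in all, crops included, and the job is handed in when it is done.

Besides the shell and the picture viewer there is one more tool, called in YAML: its name, and indented under it one key for each argument. servo_tool: Moves the arm, as the interface text tells. Shifts and turns lie within -1 to 1; 1 stands for 0.04 m of shift or 180 degrees of turn. Its arguments: {"type":"object","properties":{"plan":{"type":"array"},"force":{"type":"number"}},"required":["plan"]}

```bash
mkdir -p pics; cat > h.py <<'E'
import numpy as np, cv2
from station import ctrl, eyes, ticket
def cap(name,fn=None):
    c=eyes.capture(name)
    if fn: cv2.imwrite('pics/'+fn,c['image'])
    h,w=c['image'].shape[:2]
    c['f']=h/2/np.tan(np.radians(c['vertical_fov'])/2)
    c['R']=np.array(c['R']);c['t']=np.array(c['t'])
    return c
def proj(c,X):
    p=c['R']@np.array(X,float)+c['t'];s=p[:2]/p[2];s=s*(1+c['k1']*(s@s))
    return s*c['f']+[c['cx'],c['cy']]
def ray(c,u,v):
    d=(np.array([u,v],float)-[c['cx'],c['cy']])/c['f'];s=d.copy()
    for _ in range(20): s=d/(1+c['k1']*(s@s))
    return -c['R'].T@c['t'], c['R'].T@np.array([s[0],s[1],1])
def at(c,u,v,z):
    o,d=ray(c,u,v);return o+d*(z-o[2])/d[2]
E
python3 - <<'E'
from h import *
for n in('scene','top','wrist'):
    c=cap(n,n+'0.png');print(n,c['vertical_fov'],c['cx'],c['cy'],c['k1'],-c['R'].T@c['t'],c['R'].round(2).tolist())
o=ctrl.get_obs();print(o,ctrl.tips_ahead)
E
```

```text
scene 50.8860407015286 315.1550158650636 239.63112665648936 0.04063689457116621 [1.42271312 0.12052167 0.72290367] [[-0.15, 0.99, -0.01], [0.58, 0.08, -0.81], [-0.8, -0.13, -0.58]]
top 46.10659442020643 317.0582605121156 241.52399250684826 -0.1068815793340192 [ 0.50160645 -0.02332003  1.22208235] [[0.02, -1.0, 0.03], [-0.99, -0.02, -0.11], [0.11, -0.02, -0.99]]
wrist 68.4303552999331 319.7467174391874 235.55333490706442 -0.07006531823502977 [0.12179075 0.54160136 0.37470287] [[0.35, 0.94, -0.0], [0.9, -0.33, 0.28], [0.27, -0.1, -0.96]]
{'time': 0.15, 'qpos': array([ 1.00072475e+00,  3.81063750e-01,  1.29805778e+00,  2.94567884e-06,
        1.46360078e+00, -2.15337794e-01]), 'qd': array([ 0.00077931, -0.00318171, -0.00244494, -0.0006852 , -0.0001142 ,
        0.00119851]), 'effort': array([ 2.20431655e-03, -4.48624814e+01, -2.31344587e+01, -2.06310710e-04,
        3.85682579e-03, -6.28626981e-05]), 'eef_pos': array([0.190943  , 0.51556864, 0.24785125]), 'orientation': array([-5.54221204e-01, -3.09187767e+00,  1.63739732e-03]), 'wrist_force': array([0.47315165, 0.62848074, 1.4552975 ]), 'moment': array([-0.05367335,  0.01003503,  0.03321964]), 'gripper_force': 0.0, 'gripper_width': 0.9979788380712359} 0.017
```

View pics/top0.png

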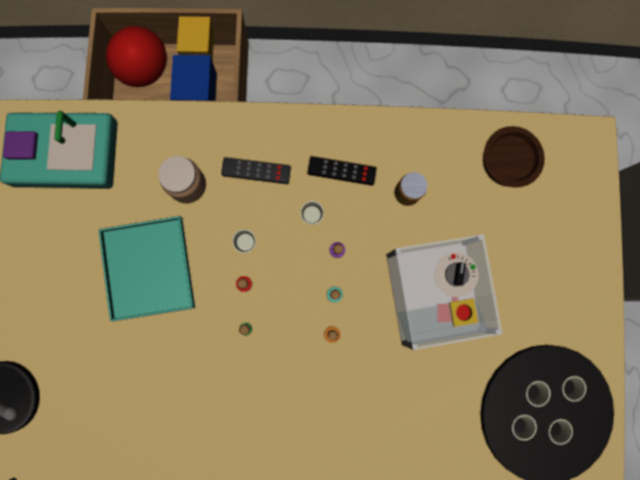

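View pics/scene0.png

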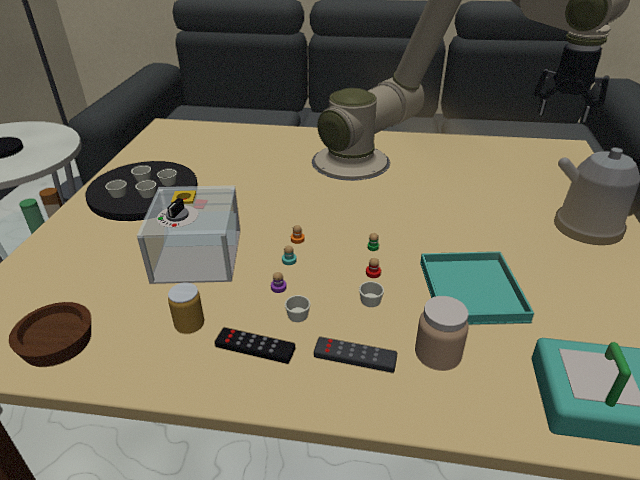

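The top view shows five figures: red (244,284), green (245,329), purple (337,250), teal (334,295) and orange (331,334). The gauge is at (464,313), the dial at (458,273), and the tray is centred near (147,268). The scene view agrees.

```bash
python3 - <<'E'
from h import *
c=cap('top')
for n,u,v,z in [('red',244,284,.03),('green',245,329,.03),('purple',337,250,.03),('teal',334,295,.03),('orange',331,334,.03),('cup',244,241,.032),('cup',312,213,.032),('gauge',464,313,.136),('dial',458,273,.155),('reddot',453,256,.13),('grdot',473,267,.13),
 ('t1',101,228,.028),('t2',181,217,.028),('t3',194,308,.028),('t4',111,320,.028),('b1',390,250,.13),('b2',484,236,.13),('b3',499,333,.13),('b4',409,348,.13)]:
    print(n,at(c,u,v,z).round(3))
im=c['image']
a=cv2.resize(im[230:355,380:510],None,fx=4,fy=4,interpolation=2)
cv2.imwrite('pics/crop0.png',a)
E
```

```text
red [0.538 0.1   0.03 ]
green [0.444 0.095 0.03 ]
purple [ 0.615 -0.095  0.03 ]
teal [ 0.52 -0.09  0.03]
orange [ 0.438 -0.086  0.03 ]
cup [0.629 0.103 0.032]
cup [ 0.693 -0.04   0.032]
gauge [ 0.488 -0.338  0.136]
dial [ 0.565 -0.321  0.155]
reddot [ 0.599 -0.318  0.13 ]
grdot [ 0.579 -0.358  0.13 ]
t1 [0.65  0.413 0.028]
t2 [0.678 0.24  0.028]
t3 [0.485 0.204 0.028]
t4 [0.455 0.38  0.028]
b1 [ 0.608 -0.193  0.13 ]
b2 [ 0.641 -0.381  0.13 ]
b3 [ 0.45 -0.41  0.13]
b4 [ 0.419 -0.232  0.13 ]
```

View pics/crop0.png

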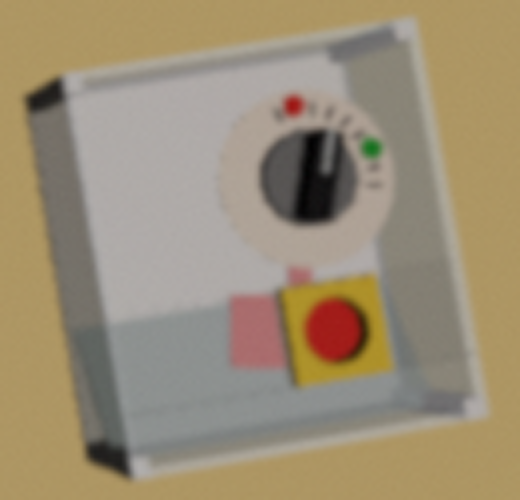

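The crop shows the dial centre near (457.5,274.5) full-frame, red dot (453.5,256), green dot (473,267) and gauge block centre (464,312.5). The bar points slightly clockwise of red. Next I square the tool to world axes and go over the figures.

servo_tool:
  plan:
    - [[0,0,0],-0.0376,1]
    - [[0,0,0],-0.0376,1]
    - [[0,0,0],-0.0376,1]
    - [[-0.43,-0.8,0],0,1]
    - [[-0.43,-0.8,0],0,1]
    - [[-0.43,-0.8,0],0,1]
    - [[-0.43,-0.8,0],0,1]
    - [[-0.43,-0.8,0],0,1]
    - [[-0.43,-0.8,0],0,1]
    - [[-0.43,-0.8,0],0,1]
    - [[-0.43,-0.8,0],0,1]
    - [[-0.43,-0.8,0],0,1]
    - [[-0.43,-0.8,0],0,1]
    - [[-0.43,-0.8,0],0,1]
    - [[-0.43,-0.8,0],0,1]
    - [[-0.43,-0.8,0],0,1]
    - [[-0.43,-0.8,0],0,1]
    - [[-0.43,-0.8,0],0,1]
    - [[-0.43,-0.8,0],0,1]

```text
time: 1.78
eef_pos: [0.4665, 0.0018, 0.2483]
orientation: [-0.001, -3.142, -0.0]
wrist_force: [1.2, 0.7, 0.6]
gripper_width: 1.0
gripper_force: 0.0
```

```bash
python3 - <<'E'
from h import *
c=cap('wrist','w1.png');o=ctrl.get_obs();print(o['eef_pos'],o['orientation'],o['qpos'],o['time'])
for p in [(.538,.1,.03),(.444,.095,.03),(.615,-.095,.03),(.52,-.09,.03),(.438,-.086,.03)]: print(proj(c,p).round(0))
E
```

```text
[ 0.46946766 -0.00291872  0.24799866] [ 0.00632709  3.14019008 -0.00374632] [-0.25815074  0.23898841  1.50965811 -0.00198708  1.3909935  -1.82456387] 1.8333
[411. 274.]
[413. 186.]
[233. 338.]
[231. 259.]
[229. 180.]
```

View pics/w1.png

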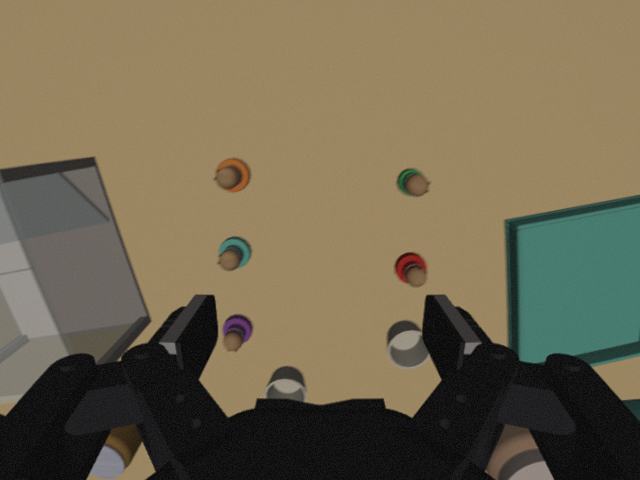

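The wrist view shows the foot rings clearly: orange (233,175), green (413,182), teal (235,252), red (411,268), purple (237,330). I'll fit them by colour.

```bash
cat >> h.py <<'E'
HUES=dict(red=(172,6),orange=(7,17),green=(45,78),teal=(82,98),purple=(130,160),blue=(105,128),yellow=(22,33),pink=(160,171))
APP=dict(red=(.538,.1),green=(.444,.095),purple=(.615,-.095),teal=(.52,-.09),orange=(.438,-.086))
def feet(c,names=APP,app=APP,win=45,z=.009):
    hsv=cv2.cvtColor(cv2.GaussianBlur(c['image'],(3,3),0),cv2.COLOR_BGR2HSV);out={}
    for n in names:
        a,b=HUES[n];H,S,V=cv2.split(hsv)
        m=((H>=a)&(H<=b) if a<b else (H>=a)|(H<=b))&(S>150 if n in('red','orange') else S>90)
        u,v=proj(c,(*app[n],.01));w=np.zeros(m.shape,np.uint8);cv2.circle(w,(int(u),int(v)),win,1,-1)
        m=(m&(w>0)).astype(np.uint8)
        k,l,st,_=cv2.connectedComponentsWithStats(m)
        if k<2: out[n]=None;continue
        i=1+st[1:,4].argmax();pts=cv2.findNonZero((l==i).astype(np.uint8))
        hull=cv2.convexHull(pts)
        P=np.array([at(c,*p,z)[:2] for p in hull[:,0].astype(float)],np.float32)
        (x,y),r=cv2.minEnclosingCircle(P)
        out[n]=(round(x,4),round(y,4),round(2*r,4),int(st[i,4]))
    return out
E
python3 - <<'E'
from h import *
print(feet(cap('wrist')));print(feet(cap('top'),win=18))
E
```

```text
{'red': (0.5375, 0.1053, 0.0359, 399), 'green': (0.4416, 0.0988, 0.0274, 184), 'purple': (0.615, -0.093, 0.0354, 339), 'teal': (0.5193, -0.0891, 0.0333, 307), 'orange': (0.4347, -0.0857, 0.0348, 410)}
{'red': (0.5477, 0.1001, 0.0234, 32), 'green': None, 'purple': (0.6182, -0.0958, 0.0298, 58), 'teal': None, 'orange': None}
```

servo_tool:
  plan:
    - [[0,-0.9,0],0,1]
    - [[0,-0.9,0],0,1]
    - [[0,-0.9,0],0,1]
    - [[0,-0.9,0],0,1]
    - [[0,-0.9,0],0,1]
    - [[0,-0.9,0],0,1]
    - [[0,-0.9,0],0,1]
    - [[0,-0.9,0],0,1]
    - [[0,-0.8,0],0,1]
    - [[0,0,0],0,1]

```text
time: 2.77
eef_pos: [0.4656, -0.3202, 0.2476]
orientation: [-0.006, -3.141, 0.001]
wrist_force: [0.6, 0.1, -0.5]
gripper_width: 1.001
gripper_force: 0.0
```

```bash
python3 - <<'E'
from h import *
c=cap('wrist','w2.png');o=ctrl.get_obs();print(o['eef_pos'],o['orientation'],o['qpos'],o['time'])
for p in [(.488,-.338,.136),(.565,-.321,.155)]: print(proj(c,p).round(0))
E
```

```text
[ 0.46572342 -0.31763485  0.2476452 ] [-3.88555975e-03 -3.14093104e+00 -1.05704637e-03] [-8.08528201e-01  4.05720418e-01  1.25901783e+00 -1.07361019e-05
  1.47779634e+00 -2.37684938e+00] 2.8167
[294. 269.]
[318. 375.]
```

View pics/w2.png

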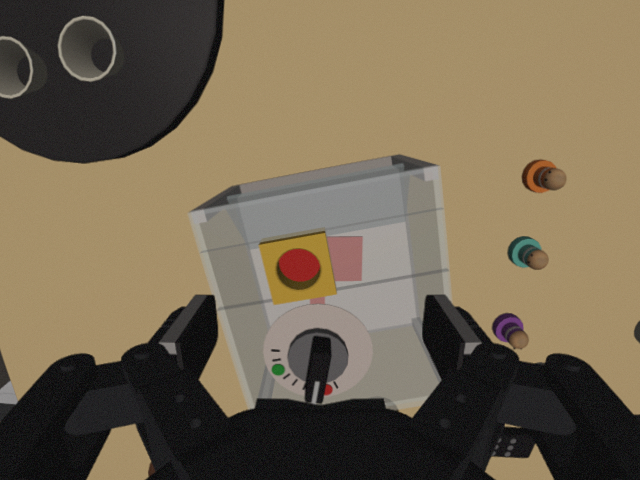

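The wrist view over the box shows the gauge block centred near (298,268), the dial axis near (318,350), red dot (327,390) and green dot (278,370).

```bash
python3 - <<'E'
from h import *
c=cap('wrist');im=c['image'];hsv=cv2.cvtColor(im,cv2.COLOR_BGR2HSV)
H,S,V=cv2.split(hsv)
w=np.zeros(H.shape,bool);w[225:312,250:345]=1
m=(w&(H>20)&(H<33)&(S>170)).astype(np.uint8)
k,l,st,_=cv2.connectedComponentsWithStats(m);i=1+st[1:,4].argmax()
P=np.array([at(c,*p,.136)[:2] for p in cv2.convexHull(cv2.findNonZero((l==i).astype(np.uint8)))[:,0].astype(float)],np.float32)
print('gauge',cv2.minAreaRect(P*1000))
def cen(u0,u1,v0,v1,f,z):
    m=np.zeros(H.shape,np.uint8);m[v0:v1,u0:u1]=f(H,S,V)[v0:v1,u0:u1]
    k,l,st,ce=cv2.connectedComponentsWithStats(m);i=1+st[1:,4].argmax();print(ce[i],st[i]);return at(c,*ce[i],z).round(4)
g=cen(265,292,358,382,lambda H,S,V:(H>50)&(H<80)&(S>120),.13)
r=cen(320,336,382,398,lambda H,S,V:((H>170)|(H<8))&(S>120),.13)
print('green',g,'red',r)
# axis from red & green: R=36mm, 75deg cw
d=(g-r)[:2];L=np.hypot(*d);print('chord',L,'exp',2*.036*np.sin(np.radians(37.5)))
mid=(g+r)[:2]/2;n=np.array([-d[1],d[0]])/L
for s in(1,-1): print('axis',mid+s*n*.036*np.cos(np.radians(37.5)))
print('gauge hole',at(c,299,267,.136),'bar front/back top',at(c,316,400,.163),at(c,320,338,.163))
E
```

```text
gauge ((487.5959777832031, -334.9744567871094), (48.5372314453125, 47.02983093261719), 10.700236320495605)
[274.24742268 369.18556701] [269 364  12  11  97]
[323.71428571 389.22077922] [320 384   9  11  77]
green [ 0.579  -0.3542  0.13  ] red [ 0.5992 -0.3135  0.13  ]
chord 0.045437099379251764 exp 0.043830822888627885
axis [ 0.61468309 -0.34654726]
axis [ 0.56351691 -0.32115274]
gauge hole [ 0.48621323 -0.33157775  0.136     ] bar front/back top [ 0.58109591 -0.31956875  0.163     ] [ 0.52803812 -0.31650699  0.163     ]
```

```bash
python3 - <<'E'
from h import *
for i in range(6):
    c=cap('wrist');o=ctrl.get_obs();print(o['eef_pos'].round(4),o['orientation'].round(4),o['qpos'].round(4)[:3],(-c['R'].T@c['t']).round(4),o['time'],o['wrist_force'].round(2))
print((np.array(c['R'])).round(4))
E
```

```text
[ 0.466  -0.3152  0.2482] [ 3.0000e-04 -3.1411e+00 -1.5000e-03] [-0.8053  0.4033  1.2614] [ 0.3922 -0.3153  0.3748] 2.9167 [ 0.32  0.23 -0.11]
[ 0.4661 -0.3149  0.2484] [ 1.4000e-03 -3.1414e+00 -1.0000e-03] [-0.8047  0.4028  1.2616] [ 0.3923 -0.3145  0.3751] 2.9667 [-0.53 -0.69 -0.21]
[ 0.4662 -0.3148  0.2486] [-2.0000e-03  3.1415e+00  4.0000e-04] [-0.8045  0.4026  1.2614] [ 0.3924 -0.3141  0.3753] 3.0167 [-0.06 -0.   -0.83]
[ 0.4662 -0.3149  0.2486] [-2.1000e-03  3.1415e+00  2.0000e-04] [-0.8045  0.4025  1.2613] [ 0.3924 -0.314   0.3755] 3.0667 [-0.67 -0.5  -0.14]
[ 0.4662 -0.3151  0.2487] [-2.0000e-03  3.1413e+00 -2.0000e-04] [-0.8048  0.4026  1.261 ] [ 0.3924 -0.3141  0.3755] 3.1167 [ 0.38 -0.55  0.33]
[ 0.4662 -0.3153  0.2486] [-1.6000e-03  3.1414e+00 -2.0000e-04] [-0.805   0.4028  1.2608] [ 0.3924 -0.3143  0.3755] 3.1667 [ 0.76 -0.39  0.21]
[[-1.500e-03  1.000e+00  6.000e-04]
 [ 9.588e-01  1.200e-03  2.840e-01]
 [ 2.840e-01  1.000e-03 -9.588e-01]]
```

```bash
cat >> h.py <<'E'
def blob(c,box,f):
    u0,u1,v0,v1=box;hsv=cv2.cvtColor(c['image'],cv2.COLOR_BGR2HSV);H,S,V=cv2.split(hsv)
    m=np.zeros(H.shape,np.uint8);m[v0:v1,u0:u1]=f(H,S,V)[v0:v1,u0:u1]
    k,l,st,ce=cv2.connectedComponentsWithStats(m);i=1+st[1:,4].argmax();return ce[i],cv2.findNonZero((l==i).astype(np.uint8))
def box(c):
    u,v=proj(c,(.4876,-.335,.136)).astype(int)
    _,p=blob(c,(u-48,u+48,v-45,v+45),lambda H,S,V:(H>20)&(H<33)&(S>170))
    P=np.array([at(c,*q,.136)[:2] for q in cv2.convexHull(p)[:,0].astype(float)],np.float32)
    r=[]
    for X,f in(((.599,-.3135,.13),lambda H,S,V:((H>170)|(H<8))&(S>120)),((.579,-.354,.13),lambda H,S,V:(H>50)&(H<80)&(S>120))):
        u,v=proj(c,X).astype(int);ce,_=blob(c,(u-9,u+9,v-9,v+9),f);r.append(at(c,*ce,.13)[:2].round(4))
    return cv2.minAreaRect(P*1000),r
E
python3 - <<'E'
from h import *
c=cap('wrist');print(box(c));print(feet(c,['orange','teal','purple']))
cv2.imwrite('pics/dial.png',cv2.resize(c['image'][300:420,250:390],None,fx=4,fy=4,interpolation=2))
E
```

```text
(((487.4237365722656, -335.1330261230469), (48.35020446777344, 47.00658416748047), 10.392207145690918), [array([ 0.5992, -0.3138]), array([ 0.5789, -0.3546])])
{'orange': (0.4344, -0.0868, 0.0372, 563), 'teal': (0.5189, -0.0909, 0.0351, 377), 'purple': (0.6155, -0.0948, 0.0369, 379)}
```

View pics/dial.png

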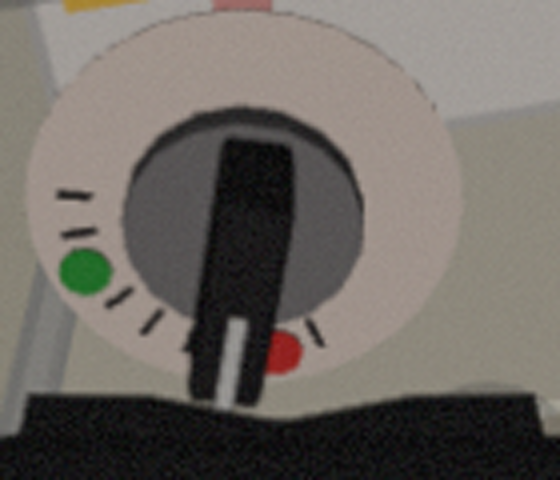

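The close-up shows the bar pointing between red and the first ticks, with the white line at (238,318)→(226,405). That puts the dial near 0.31 rad. Now to the dial.

servo_tool:
  plan:
    - [[-0.8,-0.05,0],0,1]
    - [[-0.8,-0.05,0],0,1]
    - [[-0.795,-0.05,0],0,1]
    - [[0,0,0],0.021,1]
    - [[0,0,0],0.021,1]
    - [[0,0,0.8],0,1]
    - [[0,0,0.8],0,1]
    - [[0,0,0.64],0,1]
    - [[0,0,0],0,1]
    - [[0,0,0],0,1]
    - [[0,0,0],0,1]
    - [[0,0,0],0,1]

```text
time: 4.22
eef_pos: [0.5624, -0.3229, 0.1611]
orientation: [0.207, 3.132, -0.004]
wrist_force: [0.4, 0.3, 0.3]
gripper_width: 0.998
gripper_force: 0.0
```

servo_tool:
  plan:
    - [[0,0,0],0,-0.3]
    - [[0,0,0],0,-0.7]
    - [[0,0,0],0,-1]
    - [[0,0,0],0,-1]
    - [[0,0,0],0,-1]
    - [[0,0,0],0,-1]
    - [[0,0,0],0,-1]
    - [[0,0,0],0,-1]
  force: 30

```text
time: 4.88
eef_pos: [0.5617, -0.3225, 0.1589]
orientation: [0.208, 3.135, -0.0]
wrist_force: [-0.8, 0.7, 2.6]
gripper_width: 0.157
gripper_force: 34.5
```

```bash
python3 - <<'E'
from h import *
o=ctrl.get_obs();print(o)
E
```

```text
{'time': 4.8833, 'qpos': array([-7.03531927e-01,  6.20044717e-01,  1.14212525e+00, -7.67462465e-05,
        1.37927768e+00, -2.14197837e+00]), 'qd': array([-0.00020997,  0.00021815, -0.00075692,  0.00015012, -0.00121571,
       -0.00011145]), 'effort': array([ 5.89683582e-02, -5.50747597e+01, -2.19440979e+01,  6.32502045e-02,
       -1.48034063e-01,  3.34438670e-02]), 'eef_pos': array([ 0.56170158, -0.32245416,  0.15887571]), 'orientation': array([ 2.07715376e-01,  3.13464641e+00, -2.30655119e-04]), 'wrist_force': array([-0.76230876,  0.68391597,  2.60187239]), 'moment': array([0.08696351, 0.10580589, 0.05143801]), 'gripper_force': 34.485028982162476, 'gripper_width': 0.15676954927996464}
```

servo_tool:
  plan:
    - [[0,0,0],0.02,-1]
    - [[0,0,0],0.035,-1]
    - [[0,0,0],0.035,-1]
    - [[0,0,0],0.035,-1]
    - [[0,0,0],0.035,-1]
    - [[0,0,0],0.035,-1]
    - [[0,0,0],0.035,-1]
    - [[0,0,0],0.035,-1]
    - [[0,0,0],0.03,-1]
    - [[0,0,0],0.02,-1]
    - [[0,0,0],0,-1]
    - [[0,0,0],0,-1]
    - [[0,0,0],0,-1]

```text
time: 5.97
eef_pos: [0.5624, -0.3215, 0.1589]
orientation: [1.67, 2.66, 0.003]
wrist_force: [3.2, 4.1, 1.9]
gripper_width: 0.155
gripper_force: 34.6
```

servo_tool:
  plan:
    - [[0,0,0],0,-0.4]
    - [[0,0,0],0,0]
    - [[0,0,0],0,0]
    - [[0,0,0],0,0]
    - [[0,0,-0.6],0,0]
    - [[0,0,-0.8],0,0]
    - [[0,0,-0.8],0,0]
    - [[0,0,0],0,0]
    - [[0,0,0],0,0]
    - [[0,0,0],0,0]

```text
time: 6.8
eef_pos: [0.5614, -0.3223, 0.2459]
orientation: [-1.671, -2.659, -0.0]
wrist_force: [-0.8, 1.2, -0.7]
gripper_width: 0.501
gripper_force: 0.0
```

```bash
python3 - <<'E'
from h import *
c=cap('top');cv2.imwrite('pics/t2.png',cv2.resize(c['image'][230:355,380:510],None,fx=4,fy=4,interpolation=2))
o=ctrl.get_obs();print(o['eef_pos'],o['orientation'],o['qpos'])
E
```

```text
[ 0.56133649 -0.32223686  0.2453544 ] [-1.67028159e+00 -2.65793151e+00 -4.63230266e-04] [-7.03651860e-01  5.59852828e-01  1.00055157e+00 -5.09888777e-05
  1.58362000e+00 -1.15234754e+00]
```

servo_tool:
  plan:
    - [[0,0,0],-0.0357,0]
    - [[0,0,0],-0.0357,0]
    - [[0,0,0],-0.0357,0]
    - [[0,0,0],-0.0357,0]
    - [[0,0,0],-0.0357,0]
    - [[0,0,0],-0.0357,0]
    - [[0,0,0],-0.0357,0]
    - [[0,0,0],-0.0357,0]
    - [[0,0,0],-0.0357,0]
    - [[0,0,0],-0.0357,0]
    - [[0.4526,0.8407,0],0,0]
    - [[0.4526,0.8407,0],0,0]
    - [[0.4526,0.8407,0],0,0]
    - [[0.4526,0.8407,0],0,0]
    - [[0.4526,0.8407,0],0,0]
    - [[0.4526,0.8407,0],0,0]
    - [[0.4526,0.8407,0],0,0]
    - [[0,0,0],0,0]
    - [[0,0,0],0,0]
    - [[0,0,0],0,0]

```text
time: 8.52
eef_pos: [0.4352, -0.0873, 0.2463]
orientation: [-0.0, -3.141, -0.0]
wrist_force: [-0.4, -0.2, -0.6]
gripper_width: 0.501
gripper_force: 0.0
```

```bash
python3 - <<'E'
from h import *
c=cap('top');cv2.imwrite('pics/t2.png',cv2.resize(c['image'][230:355,380:510],None,fx=4,fy=4,interpolation=2))
c=cap('wrist','w3.png');print(feet(c))
o=ctrl.get_obs();print(o['eef_pos'],o['orientation'],o['time'])
E
```

```text
{'red': (0.5376, 0.1051, 0.0381, 438), 'green': (0.4411, 0.098, 0.0289, 254), 'purple': (0.6152, -0.0935, 0.0355, 344), 'teal': (0.519, -0.0896, 0.0332, 293), 'orange': (0.4348, -0.086, 0.0347, 404)}
[ 0.43552811 -0.08784643  0.24619148] [-2.15737563e-03 -3.14081823e+00 -3.77783650e-04] 8.6167
```

View pics/t2.png

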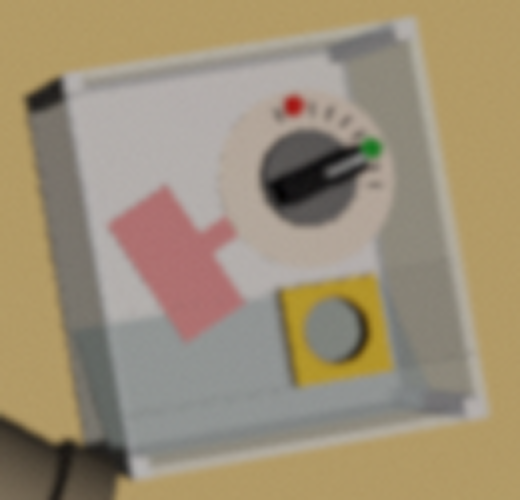

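The gauge is open: the pointer is on the green dot and the blade is swung clear. Picking orange.

servo_tool:
  plan:
    - [[0.02,0.03,0.9],0,0.2]
    - [[0,0,0.9],0,0.2]
    - [[0,0,0.9],0,0.2]
    - [[0,0,0.9],0,0.2]
    - [[0,0,0.9],0,0.2]
    - [[0,0,0.5],0,0.2]
    - [[0,0,0.36],0,0.2]
    - [[0,0,0],0,0.2]
    - [[0,0,0],0,0.2]
    - [[0,0,0],0,-0.2]
    - [[0,0,0],0,-0.6]
    - [[0,0,0],0,-0.8]
    - [[0,0,0],0,-0.8]
    - [[0,0,0],0,-0.8]
  force: 25

```text
time: 9.78
eef_pos: [0.4349, -0.0861, 0.0333]
orientation: [0.0, 3.139, -0.002]
wrist_force: [-0.7, -1.3, 7.3]
gripper_width: 0.245
gripper_force: 24.5
```

servo_tool:
  plan:
    - [[0,0,-0.4],0,-0.8]
    - [[0,0,-0.9],0,-0.8]
    - [[0,0,-0.9],0,-0.8]
    - [[0,0,-0.9],0,-0.8]
    - [[0,0,-0.9],0,-0.8]
    - [[0,0,-0.9],0,-0.8]
    - [[0,0,-0.1],0,-0.8]
    - [[0,0,0],0,-0.8]
    - [[0,0,0],0,-0.8]

```text
time: 10.53
eef_pos: [0.4338, -0.0856, 0.2318]
orientation: [-0.001, -3.141, -0.0]
wrist_force: [-0.5, -0.5, -0.7]
gripper_width: 0.243
gripper_force: 24.7
```

```bash
python3 - <<'E'
from h import *
c=cap('wrist','w4.png')
o=ctrl.get_obs();print(o['eef_pos'],o['orientation'],o['time'])
E
```

```text
[ 0.43365241 -0.08546803  0.23119402] [-6.42232098e-04 -3.13958294e+00 -1.50608132e-03] 10.5833
```

View pics/w4.png

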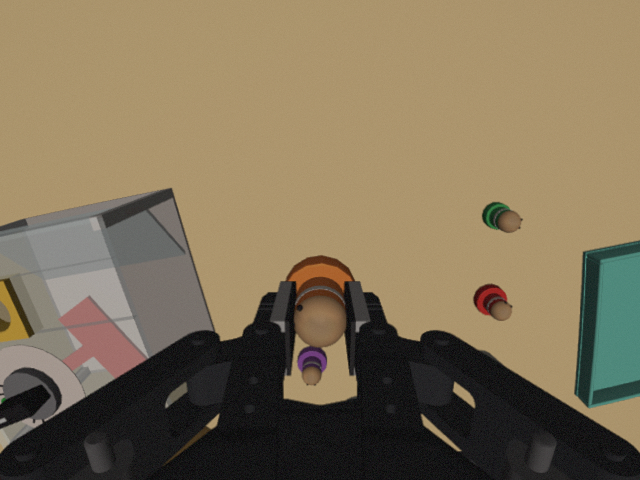

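Orange is held upright, with its foot at about (320,282) and the head at (320,320) between the pads. Measuring its offset from the TCP.

```bash
cat >> h.py <<'E'
G=np.array([.4876,-.335])
def held(n,drop=.033,win=60):
    c=cap('wrist');o=ctrl.get_obs();e=o['eef_pos'];z=e[2]-drop+.01
    hs={n:tuple(e[:2])};u,v=proj(c,(*e[:2],z))
    # mask window around held foot
    save=globals()['proj'];r=None
    hsv=cv2.cvtColor(c['image'],cv2.COLOR_BGR2HSV);H,S,V=cv2.split(hsv);a,b=HUES[n]
    m=((H>=a)&(H<=b) if a<b else (H>=a)|(H<=b))&(S>(150 if n in('red','orange') else 90))
    w=np.zeros(H.shape,np.uint8);cv2.circle(w,(int(u),int(v)),win,1,-1);m=(m&(w>0)).astype(np.uint8)
    k,l,st,_=cv2.connectedComponentsWithStats(m);i=1+st[1:,4].argmax()
    hull=cv2.convexHull(cv2.findNonZero((l==i).astype(np.uint8)))[:,0].astype(float)
    P=np.array([at(c,*p,z)[:2] for p in hull])
    x0=P[:,0].min() # near edge
    far=P[:,0].min();wid=np.ptp(P[:,1])
    print('foot: width',wid.round(4),'ymid-tcp',((P[:,1].max()+P[:,1].min())/2-e[1]).round(4),'xmin-tcp',(far-e[0]).round(4),'xc-tcp',(far+wid/2-e[0]).round(4),'tcp',e.round(4))
    print('shift to gauge',(G-e[:2]).round(4),'rows units dx,dy',(-(G-e[:2])[0]/.04).round(3),((G-e[:2])[1]/.04).round(3))
E
python3 - <<'E'
from h import *
held('orange')
E
```

```text
foot: width 0.0305 ymid-tcp 0.0012 xmin-tcp -0.0197 xc-tcp -0.0045 tcp [ 0.4337 -0.0855  0.231 ]
shift to gauge [ 0.0539 -0.2495] rows units dx,dy -1.348 -6.238
```

servo_tool:
  plan:
    - [[-0.2,-0.894,0],0,-0.8]
    - [[-0.2,-0.894,0],0,-0.8]
    - [[-0.2,-0.894,0],0,-0.8]
    - [[-0.2,-0.894,0],0,-0.8]
    - [[-0.2,-0.894,0],0,-0.8]
    - [[-0.2,-0.894,0],0,-0.8]
    - [[-0.2,-0.894,0],0,-0.8]
    - [[0,0,0],0,-0.8]
    - [[0,0,0.6],0,-0.8]
    - [[0,0,0.6],0,-0.8]
    - [[0,0,0.2],0,-0.8]
    - [[0,0,0],0,-0.8]
    - [[0,0,0],0,-0.8]

```text
time: 11.72
eef_pos: [0.4903, -0.336, 0.1762]
orientation: [-0.0, -3.141, -0.001]
wrist_force: [0.2, 0.0, 0.9]
gripper_width: 0.244
gripper_force: 24.8
```

servo_tool:
  plan:
    - [[0,0,0.05],0,-0.8]
    - [[0,0,0.05],0,-0.8]
    - [[0,0,0.05],0,-0.8]
    - [[0,0,0.05],0,-0.8]
    - [[0,0,0],0,-0.8]

```text
time: 12.13
eef_pos: [0.4903, -0.3362, 0.1694]
orientation: [0.001, 3.141, -0.002]
wrist_force: [-2.1, 1.4, 3.9]
gripper_width: 0.246
gripper_force: 25.3
```

servo_tool:
  plan:
    - [[0,0,0.04],0,-0.8]
    - [[0,0,0.04],0,-0.8]
    - [[0,0,0],0,-0.8]

```text
time: 12.38
eef_pos: [0.4903, -0.3363, 0.1691]
orientation: [0.0, 3.139, -0.005]
wrist_force: [-7.7, 6.4, 24.4]
gripper_width: 0.247
gripper_force: 27.2
```

```bash
python3 - <<'E'
from h import *
c=cap('wrist','w5.png')
o=ctrl.get_obs();print(o['eef_pos'],o['wrist_force'],o['moment'])
E
```

```text
[ 0.49027138 -0.33629622  0.16907205] [-7.28659411  5.23739776 24.66302058] [1.07146095 1.25585145 0.00231713]
```

View pics/w5.png

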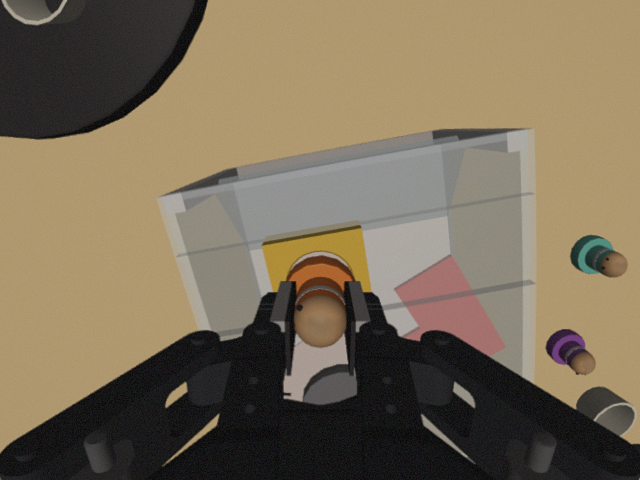

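The foot stops on the mouth, but a white crescent of bore shows on the robot side at (320,256), so it is off-centre by a few millimetres. I'll lift, centre and retry.

servo_tool:
  plan:
    - [[0,0,-0.16],0,-0.8]
    - [[0.07,0.025,0],0,-0.8]
    - [[0,0,0],0,-0.8]
    - [[0,0,0],0,-0.8]
    - [[0,0,0.06],0,-0.8]
    - [[0,0,0.06],0,-0.8]
    - [[0,0,0],0,-0.8]
    - [[0,0,0],0,-0.8]

```text
time: 13.1
eef_pos: [0.4877, -0.3355, 0.1689]
orientation: [0.001, 3.139, -0.004]
wrist_force: [-4.0, 2.7, 17.3]
gripper_width: 0.248
gripper_force: 27.0
```

```bash
python3 - <<'E'
from h import *
c=cap('wrist')
cv2.imwrite('pics/w6.png',cv2.resize(c['image'][210:370,240:400],None,fx=3,fy=3,interpolation=2))
E
```

```text
(no output)
```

View pics/w6.png

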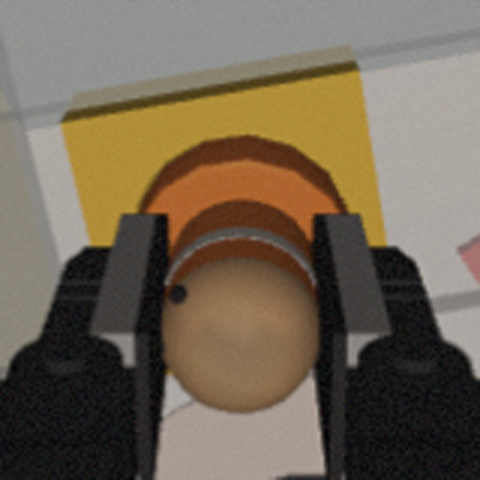

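With the foot covering the whole bore it still rests on the mouth, so orange is too big. Taking it to the tray.

servo_tool:
  plan:
    - [[0,0,-0.7],0,-0.8]
    - [[0,0,-0.7],0,-0.8]
    - [[0,0,-0.7],0,-0.8]
    - [[-0.035,0.93,0],0,-0.8]
    - [[-0.035,0.93,0],0,-0.8]
    - [[-0.035,0.93,0],0,-0.8]
    - [[-0.035,0.93,0],0,-0.8]
    - [[-0.035,0.93,0],0,-0.8]
    - [[-0.035,0.93,0],0,-0.8]
    - [[-0.035,0.93,0],0,-0.8]
    - [[-0.035,0.93,0],0,-0.8]
    - [[-0.035,0.93,0],0,-0.8]
    - [[-0.035,0.93,0],0,-0.8]
    - [[-0.035,0.93,0],0,-0.8]
    - [[-0.035,0.93,0],0,-0.8]
    - [[-0.035,0.93,0],0,-0.8]
    - [[-0.035,0.93,0],0,-0.8]
    - [[-0.035,0.93,0],0,-0.8]
    - [[-0.035,0.93,0],0,-0.8]

```text
time: 14.73
eef_pos: [0.5097, 0.262, 0.2501]
orientation: [-0.001, -3.141, 0.0]
wrist_force: [0.8, -0.6, -0.2]
gripper_width: 0.245
gripper_force: 25.3
```

servo_tool:
  plan:
    - [[0,0,0],0,-0.8]
    - [[0,0,0.9],0,-0.8]
    - [[0,0,0.9],0,-0.8]
    - [[0,0,0.9],0,-0.8]
    - [[0,0,0.9],0,-0.8]
    - [[0,0,0.9],0,-0.8]
    - [[0,0,0],0,-0.8]
    - [[0,0,0],0,-0.8]
    - [[0,0,0],0,-0.8]

```text
time: 15.48
eef_pos: [0.511, 0.2603, 0.0725]
orientation: [0.001, 3.139, 0.001]
wrist_force: [0.4, -0.8, 0.4]
gripper_width: 0.245
gripper_force: 25.2
```

servo_tool:
  plan:
    - [[0,0,0.5],0,-0.8]
    - [[0,0,0.33],0,-0.8]
    - [[0,0,0],0,-0.8]
    - [[0,0,0],0,-0.8]
    - [[0,0,0],0,-0.2]
    - [[0,0,0],0,0]
    - [[0,0,0],0,0]
    - [[0,0,-0.5],0,0]
    - [[0,0,-0.9],0,0]
    - [[0,0,-0.9],0,0]
    - [[0,0,-0.9],0,0]
    - [[0,0,-0.9],0,0]
    - [[0,0,-0.9],0,0]
    - [[-0.133,-0.775,0],0,0]
    - [[-0.133,-0.775,0],0,0]
    - [[-0.133,-0.775,0],0,0]
    - [[-0.133,-0.775,0],0,0]
    - [[-0.133,-0.775,0],0,0]
    - [[0,0,0],0,0]
    - [[0,0,0],0,0]

```text
time: 17.15
eef_pos: [0.5367, 0.1038, 0.238]
orientation: [0.005, 3.141, 0.0]
wrist_force: [-0.3, 0.9, -0.0]
gripper_width: 0.499
gripper_force: 0.0
```

```bash
python3 - <<'E'
from h import *
c=cap('wrist','w7.png');APP['orange']=(.51,.26);print(feet(c))
o=ctrl.get_obs();print(o['eef_pos'],o['orientation'],o['time'])
E
```

```text
{'red': (0.5383, 0.1057, 0.0347, 405), 'green': (0.4421, 0.0992, 0.027, 128), 'purple': (0.6155, -0.0924, 0.0356, 425), 'teal': (0.5655, -0.0963, 0.0317, 197), 'orange': (0.5114, 0.2634, 0.0359, 485)}
[0.53648459 0.10489437 0.23789555] [2.39135407e-03 3.14126755e+00 4.30944585e-04] 17.2
```

View pics/w7.png

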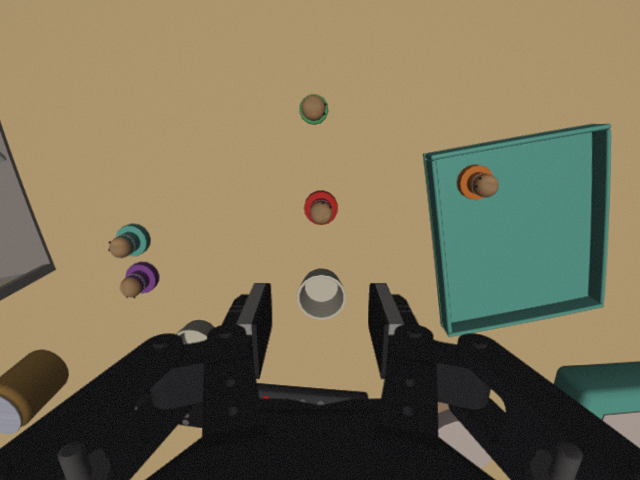

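Orange stands in the tray at (475,183). Teal has been knocked to (132,240), about (0.566,-0.096), 50 mm from purple. Red at (321,208) is unchanged, so I pick it now.

servo_tool:
  plan:
    - [[-0.03,0.02,0.9],0,0.2]
    - [[0,0,0.9],0,0.2]
    - [[0,0,0.9],0,0.2]
    - [[0,0,0.9],0,0.2]
    - [[0,0,0.9],0,0.2]
    - [[0,0,0.4],0,0.2]
    - [[0,0,0.2],0,0.2]
    - [[0,0,0],0,0.2]
    - [[0,0,0],0,-0.2]
    - [[0,0,0],0,-0.6]
    - [[0,0,0],0,-0.8]
    - [[0,0,0],0,-0.8]
    - [[0,0,0],0,-0.8]
    - [[0,0,-0.4],0,-0.8]
    - [[0,0,-0.9],0,-0.8]
    - [[0,0,-0.9],0,-0.8]
    - [[0,0,-0.9],0,-0.8]
    - [[0,0,-0.9],0,-0.8]
    - [[0,0,-0.9],0,-0.8]
    - [[0,0,-0.1],0,-0.8]

```text
time: 18.87
eef_pos: [0.5394, 0.1059, 0.2408]
orientation: [0.001, 3.129, -0.0]
wrist_force: [0.1, 0.2, 0.8]
gripper_width: 0.245
gripper_force: 24.6
```

servo_tool:
  plan:
    - [[0.097,-0.848,0],0,-0.8]
    - [[0.097,-0.848,0],0,-0.8]
    - [[0.097,-0.848,0],0,-0.8]
    - [[0.097,-0.848,0],0,-0.8]
    - [[0.097,-0.848,0],0,-0.8]
    - [[0.097,-0.848,0],0,-0.8]
    - [[0.097,-0.848,0],0,-0.8]
    - [[0.097,-0.848,0],0,-0.8]
    - [[0.097,-0.848,0],0,-0.8]
    - [[0.097,-0.848,0],0,-0.8]
    - [[0.097,-0.848,0],0,-0.8]
    - [[0.097,-0.848,0],0,-0.8]
    - [[0.097,-0.848,0],0,-0.8]
    - [[0,0,0],0,-0.8]
    - [[0,0,0.6],0,-0.8]
    - [[0,0,0.6],0,-0.8]
    - [[0,0,0],0,-0.8]
    - [[0,0,0],0,-0.8]
    - [[0,0,0],0,-0.8]

```text
time: 20.45
eef_pos: [0.4876, -0.3352, 0.187]
orientation: [0.0, 3.14, -0.002]
wrist_force: [-0.2, 0.2, 0.7]
gripper_width: 0.241
gripper_force: 24.8
```

```bash
python3 - <<'E'
from h import *
held('red',.034)
E
```

```text
foot: width 0.0306 ymid-tcp 0.0012 xmin-tcp -0.02 xc-tcp -0.0048 tcp [ 0.4877 -0.3353  0.1873]
shift to gauge [-0.0001  0.0003] rows units dx,dy 0.002 0.007
```

servo_tool:
  plan:
    - [[0,0,0.2],0,-0.8]
    - [[0,0,0.1],0,-0.8]
    - [[0,0,0.08],0,-0.8]
    - [[0,0,0.06],0,-0.8]
    - [[0,0,0.06],0,-0.8]
    - [[0,0,0],0,-0.8]
    - [[0,0,0],0,-0.8]

```text
time: 21.08
eef_pos: [0.4882, -0.3357, 0.1695]
orientation: [0.0, 3.136, -0.007]
wrist_force: [-2.9, 4.1, 24.2]
gripper_width: 0.246
gripper_force: 29.3
```

```bash
python3 - <<'E'
from h import *
c=cap('wrist')
cv2.imwrite('pics/w8.png',cv2.resize(c['image'][210:370,240:400],None,fx=2,fy=2,interpolation=2))
o=ctrl.get_obs();print(o['eef_pos'],o['wrist_force'])
E
```

```text
[ 0.48823188 -0.3357255   0.16953534] [-1.48811909  4.38434323 23.56179163]
```

View pics/w8.png

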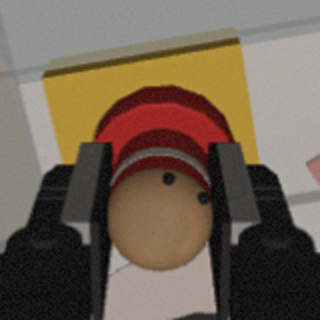

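Red's foot also covers the whole bore and rests on the mouth (about 24 N): too big, so it goes to the tray.

servo_tool:
  plan:
    - [[0,0,-0.7],0,-0.8]
    - [[0,0,-0.7],0,-0.8]
    - [[0,0,-0.7],0,-0.8]
    - [[-0.033,0.978,0],0,-0.8]
    - [[-0.033,0.978,0],0,-0.8]
    - [[-0.033,0.978,0],0,-0.8]
    - [[-0.033,0.978,0],0,-0.8]
    - [[-0.033,0.978,0],0,-0.8]
    - [[-0.033,0.978,0],0,-0.8]
    - [[-0.033,0.978,0],0,-0.8]
    - [[-0.033,0.978,0],0,-0.8]
    - [[-0.033,0.978,0],0,-0.8]
    - [[-0.033,0.978,0],0,-0.8]
    - [[-0.033,0.978,0],0,-0.8]
    - [[-0.033,0.978,0],0,-0.8]
    - [[-0.033,0.978,0],0,-0.8]
    - [[-0.033,0.978,0],0,-0.8]
    - [[-0.033,0.978,0],0,-0.8]
    - [[-0.033,0.978,0],0,-0.8]
    - [[-0.033,0.978,0],0,-0.8]

```text
time: 22.8
eef_pos: [0.5094, 0.332, 0.2495]
orientation: [0.0, 3.142, -0.0]
wrist_force: [0.8, -0.4, -0.3]
gripper_width: 0.243
gripper_force: 26.5
```

servo_tool:
  plan:
    - [[0,0,0],0,-0.8]
    - [[0,0,0.9],0,-0.8]
    - [[0,0,0.9],0,-0.8]
    - [[0,0,0.9],0,-0.8]
    - [[0,0,0.9],0,-0.8]
    - [[0,0,0.9],0,-0.8]
    - [[0,0,0],0,-0.8]
    - [[0,0,0],0,-0.8]
    - [[0,0,0],0,-0.8]

```text
time: 23.55
eef_pos: [0.5109, 0.3303, 0.0717]
orientation: [0.001, 3.139, 0.002]
wrist_force: [1.1, 0.6, -0.1]
gripper_width: 0.243
gripper_force: 26.4
```

servo_tool:
  plan:
    - [[0,0,0.5],0,-0.8]
    - [[0,0,0.31],0,-0.8]
    - [[0,0,0],0,-0.8]
    - [[0,0,0],0,-0.8]
    - [[0,0,0],0,-0.2]
    - [[0,0,0],0,0]
    - [[0,0,0],0,0]
    - [[0,0,-0.5],0,0]
    - [[0,0,-0.9],0,0]
    - [[0,0,-0.9],0,0]
    - [[0,0,-0.9],0,0]
    - [[0,0,-0.9],0,0]
    - [[0,0,-0.9],0,0]
    - [[0.248,-0.827,0],0,0]
    - [[0.248,-0.827,0],0,0]
    - [[0.248,-0.827,0],0,0]
    - [[0.248,-0.827,0],0,0]
    - [[0.248,-0.827,0],0,0]
    - [[0.248,-0.827,0],0,0]
    - [[0.248,-0.827,0],0,0]

```text
time: 25.22
eef_pos: [0.4394, 0.0971, 0.2376]
orientation: [0.0, 3.141, -0.0]
wrist_force: [0.8, -0.2, 0.2]
gripper_width: 0.5
gripper_force: 0.0
```

servo_tool:
  plan:
    - [[0,0,0],0,0]
    - [[0,0,0],0,0]
    - [[0,0,0],0,0]

```text
time: 25.47
eef_pos: [0.4405, 0.0987, 0.2376]
orientation: [0.001, 3.141, 0.0]
wrist_force: [0.5, 0.6, -0.5]
gripper_width: 0.498
gripper_force: 0.0
```

```bash
python3 - <<'E'
from h import *
c=cap('wrist','w9.png');APP.update(orange=(.51,.26),red=(.51,.33),teal=(.566,-.096));print(feet(c))
o=ctrl.get_obs();print(o['eef_pos'],o['orientation'],o['time'])
E
```

```text
{'red': (0.5114, 0.3338, 0.038, 527), 'green': (0.4418, 0.099, 0.0274, 153), 'purple': None, 'teal': (0.5717, -0.0961, 0.0364, 375), 'orange': (0.5125, 0.2633, 0.0371, 456)}
[0.4405473  0.09905619 0.23738144] [-3.87796927e-04  3.14097423e+00  2.76758812e-04] 25.5167
```

servo_tool:
  plan:
    - [[-0.03,0,0.9],0,0.2]
    - [[0,0,0.9],0,0.2]
    - [[0,0,0.9],0,0.2]
    - [[0,0,0.9],0,0.2]
    - [[0,0,0.9],0,0.2]
    - [[0,0,0.4],0,0.2]
    - [[0,0,0.185],0,0.2]
    - [[0,0,0],0,0.2]
    - [[0,0,0],0,-0.2]
    - [[0,0,0],0,-0.6]
    - [[0,0,0],0,-0.8]
    - [[0,0,0],0,-0.8]
    - [[0,0,0],0,-0.8]
    - [[0,0,-0.4],0,-0.8]
    - [[0,0,-0.9],0,-0.8]
    - [[0,0,-0.9],0,-0.8]
    - [[0,0,-0.9],0,-0.8]
    - [[0,0,-0.9],0,-0.8]
    - [[0,0,-0.9],0,-0.8]
    - [[0,0,-0.1],0,-0.8]

```text
time: 27.18
eef_pos: [0.4432, 0.0984, 0.2401]
orientation: [0.0, 3.13, -0.001]
wrist_force: [1.0, 0.1, -0.8]
gripper_width: 0.24
gripper_force: 24.7
```

servo_tool:
  plan:
    - [[-0.088,-0.8355,0],0,-0.8]
    - [[-0.088,-0.8355,0],0,-0.8]
    - [[-0.088,-0.8355,0],0,-0.8]
    - [[-0.088,-0.8355,0],0,-0.8]
    - [[-0.088,-0.8355,0],0,-0.8]
    - [[-0.088,-0.8355,0],0,-0.8]
    - [[-0.088,-0.8355,0],0,-0.8]
    - [[-0.088,-0.8355,0],0,-0.8]
    - [[-0.088,-0.8355,0],0,-0.8]
    - [[-0.088,-0.8355,0],0,-0.8]
    - [[-0.088,-0.8355,0],0,-0.8]
    - [[-0.088,-0.8355,0],0,-0.8]
    - [[-0.088,-0.8355,0],0,-0.8]
    - [[0,0,0],0,-0.8]
    - [[0,0,0.6],0,-0.8]
    - [[0,0,0.6],0,-0.8]
    - [[0,0,0],0,-0.8]
    - [[0,0,0],0,-0.8]
    - [[0,0,0],0,-0.8]

```text
time: 28.77
eef_pos: [0.4875, -0.3362, 0.1872]
orientation: [0.0, 3.14, -0.002]
wrist_force: [-0.3, -0.2, 0.7]
gripper_width: 0.242
gripper_force: 24.7
```

```bash
python3 - <<'E'
from h import *
held('green',.034)
E
```

```text
foot: width 0.0246 ymid-tcp 0.0009 xmin-tcp -0.0167 xc-tcp -0.0044 tcp [ 0.4876 -0.3363  0.1875]
shift to gauge [0.     0.0013] rows units dx,dy -0.001 0.032
```

servo_tool:
  plan:
    - [[0,0.02,0.2],0,-0.8]
    - [[0,0,0.1],0,-0.8]
    - [[0,0,0.08],0,-0.8]
    - [[0,0,0.06],0,-0.8]
    - [[0,0,0.06],0,-0.8]
    - [[0,0,0.06],0,-0.8]
    - [[0,0,0],0,-0.8]

```text
time: 29.4
eef_pos: [0.487, -0.3352, 0.1628]
orientation: [-0.001, -3.141, -0.001]
wrist_force: [-0.3, 0.3, -0.7]
gripper_width: 0.243
gripper_force: 24.7
```

servo_tool:
  plan:
    - [[0,0,0.08],0,-0.8]
    - [[0,0,0.065],0,-0.8]
    - [[0,0,0],0,-0.8]
    - [[0,0,0],0,-0.3]
    - [[0,0,0],0,-0.1]
    - [[0,0,0],0,-0.1]
    - [[0,0,0],0,-0.1]
    - [[0,0,-0.6],0,-0.1]
    - [[0,0,-0.7],0,-0.1]
    - [[0,0,-0.7],0,-0.1]
    - [[-0.289,0.854,0],0,0]
    - [[-0.289,0.854,0],0,0]
    - [[-0.289,0.854,0],0,0]
    - [[-0.289,0.854,0],0,0]
    - [[-0.289,0.854,0],0,0]
    - [[-0.289,0.854,0],0,0]
    - [[-0.289,0.854,0],0,0]
    - [[0,0,0],0,0]
    - [[0,0,0],0,0]
    - [[0,0,0],0,0]

```text
time: 31.07
eef_pos: [0.568, -0.0964, 0.2375]
orientation: [-0.0, -3.142, 0.0]
wrist_force: [0.1, 0.6, 0.8]
gripper_width: 0.5
gripper_force: 0.0
```

```bash
python3 - <<'E'
from h import *
c=cap('wrist','w10.png');APP.update(teal=(.568,-.096));print(feet(c,['teal','purple']))
o=ctrl.get_obs();print(o['eef_pos'],o['orientation'],o['time'])
t=cap('top','t10.png');s=cap('scene')
A=cv2.resize(t['image'][195:355,290:510],(605,440));B=cv2.resize(s['image'][170:290,130:300],(0,0),fx=3,fy=3)
cv2.imwrite('pics/m10.png',cv2.resize(np.hstack([A,cv2.resize(B,(623,440))]),(800,286)))
E
```

```text
{'teal': (0.5724, -0.0973, 0.0326, 279), 'purple': (0.6162, -0.0937, 0.0341, 340)}
[ 0.56794525 -0.09696986  0.23754543] [-1.88973081e-03 -3.14153672e+00  4.53398836e-04] 31.1167
```

View pics/m10.png

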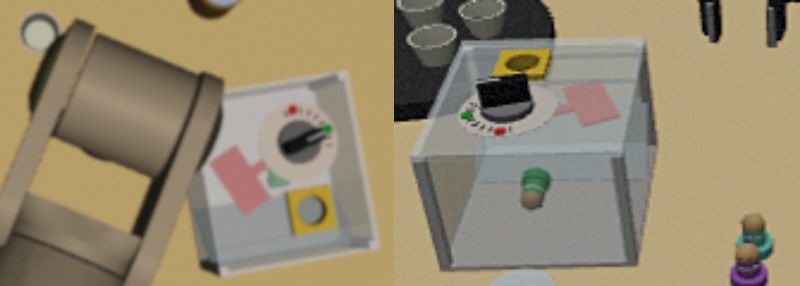

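Green lies in the box and the gauge bore is clear and open. Teal is now at (0.572,-0.097). Picking it.

servo_tool:
  plan:
    - [[-0.1,0,0.9],0,0.1]
    - [[0,0,0.9],0,0.1]
    - [[0,0,0.9],0,0.1]
    - [[0,0,0.9],0,0.1]
    - [[0,0,0.9],0,0.1]
    - [[0,0,0.4],0,0.1]
    - [[0,0,0.185],0,0.1]
    - [[0,0,0],0,0.1]
    - [[0,0,0],0,-0.2]
    - [[0,0,0],0,-0.6]
    - [[0,0,0],0,-0.8]
    - [[0,0,0],0,-0.8]
    - [[0,0,0],0,-0.8]
    - [[0,0,-0.4],0,-0.8]
    - [[0,0,-0.9],0,-0.8]
    - [[0,0,-0.9],0,-0.8]
    - [[0,0,-0.9],0,-0.8]
    - [[0,0,-0.9],0,-0.8]
    - [[0,0,-0.9],0,-0.8]
    - [[0,0,-0.1],0,-0.8]

```text
time: 32.88
eef_pos: [0.5737, -0.0966, 0.2416]
orientation: [0.0, 3.13, -0.007]
wrist_force: [-0.4, -0.1, 0.3]
gripper_width: 0.244
gripper_force: 24.6
```

servo_tool:
  plan:
    - [[0.301,-0.852,0],0,-0.8]
    - [[0.301,-0.852,0],0,-0.8]
    - [[0.301,-0.852,0],0,-0.8]
    - [[0.301,-0.852,0],0,-0.8]
    - [[0.301,-0.852,0],0,-0.8]
    - [[0.301,-0.852,0],0,-0.8]
    - [[0.301,-0.852,0],0,-0.8]
    - [[0,0,0],0,-0.8]
    - [[0,0,0.6],0,-0.8]
    - [[0,0,0.6],0,-0.8]
    - [[0,0,0],0,-0.8]
    - [[0,0,0],0,-0.8]
    - [[0,0,0],0,-0.8]

```text
time: 33.97
eef_pos: [0.4882, -0.3348, 0.1876]
orientation: [-0.0, 3.14, -0.002]
wrist_force: [-0.6, -0.2, 0.2]
gripper_width: 0.243
gripper_force: 24.7
```

```bash
python3 - <<'E'
from h import *
held('teal',.034)
E
```

```text
foot: width 0.0306 ymid-tcp 0.0012 xmin-tcp -0.0205 xc-tcp -0.0052 tcp [ 0.4883 -0.3349  0.1878]
shift to gauge [-0.0007 -0.0001] rows units dx,dy 0.017 -0.003
```

servo_tool:
  plan:
    - [[0,0,0.2],0,-0.8]
    - [[0,0,0.1],0,-0.8]
    - [[0,0,0.08],0,-0.8]
    - [[0,0,0.06],0,-0.8]
    - [[0,0,0.06],0,-0.8]
    - [[0,0,0],0,-0.8]
    - [[0,0,0],0,-0.8]

```text
time: 34.6
eef_pos: [0.4886, -0.3353, 0.1701]
orientation: [0.0, 3.137, -0.007]
wrist_force: [-3.5, 4.8, 24.8]
gripper_width: 0.241
gripper_force: 29.6
```

```bash
python3 - <<'E'
from h import *
c=cap('wrist')
cv2.imwrite('pics/w11.png',cv2.resize(c['image'][210:370,240:400],None,fx=2,fy=2,interpolation=2))
o=ctrl.get_obs();print(o['eef_pos'],o['wrist_force'])
E
```

```text
[ 0.48863523 -0.3353417   0.17009515] [-3.86250149  3.91298281 24.68563017]
```

View pics/w11.png

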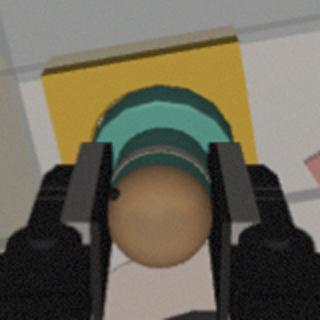

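Teal is as wide as red, covers the bore and rests on the mouth at 24.7 N: too big. To the tray.

servo_tool:
  plan:
    - [[0,0,-0.7],0,-0.8]
    - [[0,0,-0.7],0,-0.8]
    - [[0,0,-0.7],0,-0.8]
    - [[-0.179,0.904,0],0,-0.8]
    - [[-0.179,0.904,0],0,-0.8]
    - [[-0.179,0.904,0],0,-0.8]
    - [[-0.179,0.904,0],0,-0.8]
    - [[-0.179,0.904,0],0,-0.8]
    - [[-0.179,0.904,0],0,-0.8]
    - [[-0.179,0.904,0],0,-0.8]
    - [[-0.179,0.904,0],0,-0.8]
    - [[-0.179,0.904,0],0,-0.8]
    - [[-0.179,0.904,0],0,-0.8]
    - [[-0.179,0.904,0],0,-0.8]
    - [[-0.179,0.904,0],0,-0.8]
    - [[-0.179,0.904,0],0,-0.8]
    - [[-0.179,0.904,0],0,-0.8]
    - [[-0.179,0.904,0],0,-0.8]
    - [[-0.179,0.904,0],0,-0.8]
    - [[-0.179,0.904,0],0,-0.8]

```text
time: 36.32
eef_pos: [0.6096, 0.2819, 0.25]
orientation: [-0.0, -3.141, 0.0]
wrist_force: [0.2, -0.7, 0.1]
gripper_width: 0.244
gripper_force: 26.7
```

servo_tool:
  plan:
    - [[0,0,0],0,-0.8]
    - [[0,0,0.9],0,-0.8]
    - [[0,0,0.9],0,-0.8]
    - [[0,0,0.9],0,-0.8]
    - [[0,0,0.9],0,-0.8]
    - [[0,0,0.9],0,-0.8]
    - [[0,0,0],0,-0.8]
    - [[0,0,0],0,-0.8]
    - [[0,0,0],0,-0.8]

```text
time: 37.07
eef_pos: [0.6109, 0.2802, 0.0725]
orientation: [0.001, 3.138, 0.001]
wrist_force: [0.7, 0.7, 0.4]
gripper_width: 0.248
gripper_force: 26.7
```

servo_tool:
  plan:
    - [[0,0,0.5],0,-0.8]
    - [[0,0,0.32],0,-0.8]
    - [[0,0,0],0,-0.8]
    - [[0,0,0],0,-0.8]
    - [[0,0,0],0,-0.2]
    - [[0,0,0],0,0]
    - [[0,0,0],0,0]
    - [[0,0,-0.5],0,0]
    - [[0,0,-0.9],0,0]
    - [[0,0,-0.9],0,0]
    - [[0,0,-0.9],0,0]
    - [[0,0,-0.9],0,0]
    - [[0,0,-0.9],0,0]

```text
time: 38.15
eef_pos: [0.6093, 0.2799, 0.2398]
orientation: [0.001, 3.141, 0.0]
wrist_force: [0.1, 0.2, -1.1]
gripper_width: 0.499
gripper_force: 0.0
```

servo_tool:
  plan:
    - [[-0.012,-0.85,0],0,0]
    - [[-0.012,-0.85,0],0,0]
    - [[-0.012,-0.85,0],0,0]
    - [[-0.012,-0.85,0],0,0]
    - [[-0.012,-0.85,0],0,0]
    - [[-0.012,-0.85,0],0,0]
    - [[-0.012,-0.85,0],0,0]
    - [[-0.012,-0.85,0],0,0]
    - [[-0.012,-0.85,0],0,0]
    - [[-0.012,-0.85,0],0,0]
    - [[-0.012,-0.85,0],0,0]
    - [[0,0,0],0,0]
    - [[0,0,0],0,0]
    - [[0,0,0],0,0]

```text
time: 39.32
eef_pos: [0.6147, -0.0936, 0.2376]
orientation: [0.001, 3.141, 0.0]
wrist_force: [-0.2, 0.6, 0.7]
gripper_width: 0.503
gripper_force: 0.0
```

```bash
python3 - <<'E'
from h import *
c=cap('wrist','w12.png');APP.update(orange=(.51,.26),red=(.51,.33),teal=(.61,.28));print(feet(c))
o=ctrl.get_obs();print(o['eef_pos'],o['orientation'],o['time'])
E
```

```text
{'red': None, 'green': None, 'purple': (0.6164, -0.094, 0.0335, 337), 'teal': (0.6119, 0.2581, 0.0947, 1435), 'orange': None}
[ 0.61480902 -0.09305817  0.23764359] [-7.65180498e-04  3.14127831e+00  1.99488516e-04] 39.3667
```

servo_tool:
  plan:
    - [[-0.035,-0.015,0.9],0,0.1]
    - [[0,0,0.9],0,0.1]
    - [[0,0,0.9],0,0.1]
    - [[0,0,0.9],0,0.1]
    - [[0,0,0.9],0,0.1]
    - [[0,0,0.4],0,0.1]
    - [[0,0,0.19],0,0.1]
    - [[0,0,0],0,0.1]
    - [[0,0,0],0,-0.2]
    - [[0,0,0],0,-0.6]
    - [[0,0,0],0,-0.8]
    - [[0,0,0],0,-0.8]
    - [[0,0,0],0,-0.8]
    - [[0,0,-0.4],0,-0.8]
    - [[0,0,-0.9],0,-0.8]
    - [[0,0,-0.9],0,-0.8]
    - [[0,0,-0.9],0,-0.8]
    - [[0,0,-0.9],0,-0.8]
    - [[0,0,-0.9],0,-0.8]
    - [[0,0,-0.1],0,-0.8]

```text
time: 41.03
eef_pos: [0.6178, -0.0952, 0.2417]
orientation: [0.001, 3.13, -0.007]
wrist_force: [0.2, 0.3, 0.5]
gripper_width: 0.241
gripper_force: 24.6
```

servo_tool:
  plan:
    - [[0.4,-0.754,0],0,-0.8]
    - [[0.4,-0.754,0],0,-0.8]
    - [[0.4,-0.754,0],0,-0.8]
    - [[0.4,-0.754,0],0,-0.8]
    - [[0.4,-0.754,0],0,-0.8]
    - [[0.4,-0.754,0],0,-0.8]
    - [[0.4,-0.754,0],0,-0.8]
    - [[0.4,-0.754,0],0,-0.8]
    - [[0,0,0],0,-0.8]
    - [[0,0,0.6],0,-0.8]
    - [[0,0,0.6],0,-0.8]
    - [[0,0,0],0,-0.8]
    - [[0,0,0],0,-0.8]
    - [[0,0,0],0,-0.8]

```text
time: 42.2
eef_pos: [0.4887, -0.336, 0.1872]
orientation: [0.0, 3.14, -0.002]
wrist_force: [-0.1, 0.4, -0.3]
gripper_width: 0.243
gripper_force: 24.6
```

```bash
python3 - <<'E'
from h import *
held('purple',.034)
E
```

```text
foot: width 0.031 ymid-tcp 0.0009 xmin-tcp -0.021 xc-tcp -0.0055 tcp [ 0.4887 -0.336   0.1875]
shift to gauge [-0.0011  0.001 ] rows units dx,dy 0.028 0.026
```

servo_tool:
  plan:
    - [[0,0.015,0.2],0,-0.8]
    - [[0,0,0.1],0,-0.8]
    - [[0,0,0.08],0,-0.8]
    - [[0,0,0.06],0,-0.8]
    - [[0,0,0.06],0,-0.8]
    - [[0,0,0],0,-0.8]
    - [[0,0,0],0,-0.8]

```text
time: 42.83
eef_pos: [0.4891, -0.3356, 0.17]
orientation: [0.0, 3.137, -0.007]
wrist_force: [-3.3, 5.5, 27.9]
gripper_width: 0.244
gripper_force: 29.1
```

```bash
python3 - <<'E'
from h import *
c=cap('wrist','w13.png');o=ctrl.get_obs();print(o['eef_pos'],o['wrist_force'])
G=np.array([.4876,-.335]);P=at
ce,p=blob(c,(240,400,220,310),lambda H,S,V:(H>=130)&(H<=160)&(S>90))
q=np.array([at(c,*x,.147)[:2] for x in cv2.convexHull(p)[:,0].astype(float)]);print('purple',q.min(0),q.max(0),np.ptp(q,axis=0))
for im,h in(('w11.png',None),):pass
E
```

```text
[ 0.48903774 -0.33559205  0.16990936] [-3.88917263  5.56769023 26.79647642]
purple [ 0.46792493 -0.34975545] [ 0.48825249 -0.31843491] [0.02032756 0.03132053]
```

Purple stops on the mouth too (27 N, and the visible foot is at least 31 mm wide): too big. To the tray.

servo_tool:
  plan:
    - [[0,0,-1],0,-0.8]
    - [[0,0,-1],0,-0.8]
    - [[-0.168,0.951,0],0,-0.8]
    - [[-0.168,0.951,0],0,-0.8]
    - [[-0.168,0.951,0],0,-0.8]
    - [[-0.168,0.951,0],0,-0.8]
    - [[-0.168,0.951,0],0,-0.8]
    - [[-0.168,0.951,0],0,-0.8]
    - [[-0.168,0.951,0],0,-0.8]
    - [[-0.168,0.951,0],0,-0.8]
    - [[-0.168,0.951,0],0,-0.8]
    - [[-0.168,0.951,0],0,-0.8]
    - [[-0.168,0.951,0],0,-0.8]
    - [[-0.168,0.951,0],0,-0.8]
    - [[-0.168,0.951,0],0,-0.8]
    - [[-0.168,0.951,0],0,-0.8]
    - [[-0.168,0.951,0],0,-0.8]
    - [[-0.168,0.951,0],0,-0.8]
    - [[-0.168,0.951,0],0,-0.8]
    - [[-0.168,0.951,0],0,-0.8]

```text
time: 44.55
eef_pos: [0.6092, 0.3514, 0.2456]
orientation: [-0.0, -3.141, 0.0]
wrist_force: [1.0, -1.0, -0.1]
gripper_width: 0.245
gripper_force: 26.2
```

servo_tool:
  plan:
    - [[0,0,0],0,-0.8]
    - [[0,0,0.9],0,-0.8]
    - [[0,0,0.9],0,-0.8]
    - [[0,0,0.9],0,-0.8]
    - [[0,0,0.9],0,-0.8]
    - [[0,0,0.8],0,-0.8]
    - [[0,0,0],0,-0.8]
    - [[0,0,0],0,-0.8]
    - [[0,0,0],0,-0.8]

```text
time: 45.3
eef_pos: [0.6105, 0.3497, 0.0722]
orientation: [0.001, 3.138, 0.002]
wrist_force: [0.7, 0.1, 0.5]
gripper_width: 0.242
gripper_force: 26.2
```

servo_tool:
  plan:
    - [[0,0,0.5],0,-0.8]
    - [[0,0,0.31],0,-0.8]
    - [[0,0,0],0,-0.8]
    - [[0,0,0],0,-0.8]
    - [[0,0,0],0,-0.2]
    - [[0,0,0],0,0]
    - [[0,0,0],0,0]
    - [[0,0,-0.5],0,0]
    - [[0,0,-0.9],0,0]
    - [[0,0,-0.9],0,0]
    - [[0,0,-0.9],0,0]
    - [[0,0,-0.9],0,0]
    - [[0,0,-0.9],0,0]

```text
time: 46.38
eef_pos: [0.609, 0.3492, 0.2396]
orientation: [0.001, 3.141, 0.0]
wrist_force: [0.7, 0.2, 0.4]
gripper_width: 0.501
gripper_force: 0.0
```

servo_tool:
  plan:
    - [[0.0674,-0.932,0],0,0]
    - [[0.0674,-0.932,0],0,0]
    - [[0.0674,-0.932,0],0,0]
    - [[0.0674,-0.932,0],0,0]
    - [[0.0674,-0.932,0],0,0]
    - [[0.0674,-0.932,0],0,0]
    - [[0.0674,-0.932,0],0,0]
    - [[0.0674,-0.932,0],0,0]
    - [[0.0674,-0.932,0],0,0]
    - [[0.0674,-0.932,0],0,0]
    - [[0.0674,-0.932,0],0,0]
    - [[0.0674,-0.932,0],0,0]
    - [[0.0674,-0.932,0],0,0]
    - [[0.0674,-0.932,0],0,0]
    - [[0.0674,-0.932,0],0,0]
    - [[0.0674,-0.932,0],0,0]
    - [[0.0674,-0.932,0],0,0]
    - [[0.0674,-0.932,0],0,0]

```text
time: 47.88
eef_pos: [0.56, -0.3234, 0.2378]
orientation: [0.001, 3.141, -0.0]
wrist_force: [0.7, 0.7, -0.7]
gripper_width: 0.502
gripper_force: 0.0
```

servo_tool:
  plan:
    - [[0,0,0],0.0357,0]
    - [[0,0,0],0.0357,0]
    - [[0,0,0],0.0357,0]
    - [[0,0,0],0.0357,0]
    - [[0,0,0],0.0357,0]
    - [[0,0,0],0.0357,0]
    - [[0,0,0],0.0357,0]
    - [[0,0,0],0.0357,0]
    - [[0,0,0],0.0357,0]
    - [[0,0,0],0.0357,0]
    - [[0,0,0],0,0]
    - [[0,0,0],0,0]
    - [[0,0,0],0,0]

```text
time: 48.97
eef_pos: [0.5605, -0.3216, 0.2375]
orientation: [1.667, 2.663, -0.0]
wrist_force: [0.4, 0.1, 0.5]
gripper_width: 0.497
gripper_force: 0.0
```

```bash
python3 - <<'E'
from h import *
o=ctrl.get_obs();print(o['eef_pos'],o['orientation'],o['qpos'],o['time'])
c=cap('top','t14.png');im=c['image'];hsv=cv2.cvtColor(im,cv2.COLOR_BGR2HSV)
for n,p in dict(orange=(.5114,.263),red=(.5114,.333),teal=(.61,.28),purple=(.61,.35)).items():
    u,v=proj(c,(*p,.035)).round().astype(int);print(n,u,v,hsv[v-6:v+7:3,u-6:u+7:3].reshape(-1,3)[:, :2].reshape(5,5,2).tolist() if n in('teal',) else '',)
    ce,pt=blob(c,(u-12,u+12,v-12,v+12),lambda H,S,V:(H<30)|(H>120));print('  nonteal',ce.round(1),len(pt),at(c,*ce,.025).round(3))
s=cap('scene','s14.png')
for n,p in dict(orange=(.5114,.263),red=(.5114,.333),teal=(.61,.28),purple=(.61,.35)).items():
    u,v=proj(s,(*p,.04)).round().astype(int);ce,pt=blob(s,(u-14,u+14,v-10,v+22),lambda H,S,V:(H<30)|(H>120));print('scene',n,u,v,ce.round(1),cv2.boundingRect(pt),len(pt))
E
```

```text
[ 0.56053129 -0.32159435  0.23746906] [ 1.66701640e+00  2.66268188e+00 -8.87767205e-05] [-7.03705680e-01  5.61087761e-01  1.02079025e+00 -3.79425382e-05
  1.55958273e+00 -1.15576959e+00] 48.9667
orange 166 295 
  nonteal [170.  294.3] 205 [0.513 0.257 0.025]
red 133 294 
  nonteal [137.4 294.1] 207 [0.511 0.326 0.025]
teal 160 248 [[[83, 125], [81, 114], [70, 70], [81, 105], [82, 127]], [[82, 123], [16, 130], [15, 138], [15, 143], [81, 114]], [[81, 116], [15, 134], [16, 126], [15, 141], [71, 64]], [[82, 127], [55, 51], [16, 130], [16, 110], [81, 120]], [[83, 124], [82, 124], [83, 119], [82, 123], [83, 123]]]
  nonteal [160.4 247.2] 73 [0.612 0.282 0.025]
purple 128 247 
  nonteal [131.1 248.2] 189 [0.609 0.345 0.025]
scene orange 447 257 [444.8 265.4] (437, 255, 16, 20) 240
scene red 480 260 [477.5 267.9] (469, 257, 17, 21) 247
scene teal 458 287 [452.5 303.4] (444, 296, 22, 13) 202
scene purple 494 290 [492.4 298.9] (484, 288, 17, 21) 275
```

All four big figures stand in the tray at their planned spots, and teal's wooden head also shows at its place. Shutting the dial now.

servo_tool:
  plan:
    - [[0,0,0.7],0,0.2]
    - [[0,0,0.7],0,0.2]
    - [[0,0,0.4],0,0.2]
    - [[0,0,0.16],0,0.2]
    - [[0,0,0],0,0.2]
    - [[0,0,0],0,0.2]
    - [[0,0,0],0,-0.3]
    - [[0,0,0],0,-0.7]
    - [[0,0,0],0,-1]
    - [[0,0,0],0,-1]
    - [[0,0,0],0,-1]
    - [[0,0,0],0,-1]
    - [[0,0,0],0,-1]
  force: 30

```text
time: 50.15
eef_pos: [0.5621, -0.3212, 0.1603]
orientation: [1.668, 2.657, 0.003]
wrist_force: [5.8, 2.8, 2.9]
gripper_width: 0.157
gripper_force: 33.8
```

servo_tool:
  plan:
    - [[0,0,0],-0.02,-1]
    - [[0,0,0],-0.035,-1]
    - [[0,0,0],-0.035,-1]
    - [[0,0,0],-0.035,-1]
    - [[0,0,0],-0.035,-1]
    - [[0,0,0],-0.035,-1]
    - [[0,0,0],-0.035,-1]
    - [[0,0,0],-0.035,-1]
    - [[0,0,0],-0.035,-1]
    - [[0,0,0],-0.035,-1]
    - [[0,0,0],-0.035,-1]
    - [[0,0,0],-0.0255,-1]
    - [[0,0,0],-0.02,-1]
    - [[0,0,0],0,-1]
    - [[0,0,0],0,-1]
    - [[0,0,0],0,-1]

```text
time: 51.48
eef_pos: [0.5613, -0.3229, 0.1603]
orientation: [-0.285, 3.126, -0.006]
wrist_force: [2.4, -4.8, 1.8]
gripper_width: 0.154
gripper_force: 33.8
```

```bash
python3 - <<'E'
from h import *
o=ctrl.get_obs();r=o['orientation'];print(o['eef_pos'],r,(2*np.degrees(np.arctan2(r[1],r[0])))%360-180,o['qpos'],o['moment'],o['gripper_width'])
E
```

```text
[ 0.56128367 -0.32291064  0.16027281] [-0.28544157  3.12581113 -0.00624224] 10.435283970584749 [-7.04226745e-01  6.16804449e-01  1.14417960e+00 -8.22513429e-04
  1.37582968e+00 -2.45699572e+00] [-0.84000078 -0.36525665  0.03964624] 0.15416047341977712
```

servo_tool:
  plan:
    - [[0,0,0],0,-0.4]
    - [[0,0,0],0,0]
    - [[0,0,0],0,0]
    - [[0,0,0],0,0]
    - [[0,0,-0.6],0,0]
    - [[0,0,-0.8],0,0]
    - [[0,0,-0.8],0,0]
    - [[0.4,0.8,0],0,0]
    - [[0.4,0.8,0],0,0]
    - [[0.4,0.8,0],0,0]
    - [[0.4,0.8,0],0,0]
    - [[0.4,0.8,0],0,0]
    - [[0.4,0.8,0],0,0]
    - [[0.4,0.8,0],0,0]
    - [[0.4,0.8,0],0,0]
    - [[0,0,0],0,0]
    - [[0,0,0],0,0]
    - [[0,0,0],0,0]

```text
time: 52.98
eef_pos: [0.3885, -0.0936, 0.2472]
orientation: [-0.288, 3.128, -0.001]
wrist_force: [0.1, 0.2, 0.3]
gripper_width: 0.504
gripper_force: 0.0
```

```bash
python3 - <<'E'
from h import *
o=ctrl.get_obs();print(o['eef_pos'],o['time'])
c=cap('top','t15.png');hsv=cv2.cvtColor(c['image'],cv2.COLOR_BGR2HSV)
u,v=proj(c,(.4876,-.335,.12)).astype(int);print('bore colour',u,v,hsv[v-2:v+3:2,u-2:u+3:2].reshape(-1,3).tolist())
a=cv2.imread('pics/top0.png');print('start bore',cv2.cvtColor(a,cv2.COLOR_BGR2HSV)[v,u])
# bar orientation: dark pixels near dial
for f,im in(('start',a),('green',cv2.imread('pics/t10.png')),('end',c['image'])):
    c2=dict(c,image=im)
    u,v=proj(c,(.562,-.321,.163)).astype(int)
    ce,p=blob(c2,(u-13,u+13,v-13,v+13),lambda H,S,V:V<45)
    q=np.array([at(c,*x,.163)[:2] for x in p[:,0].astype(float)])
    _,_,vt=np.linalg.svd(q-q.mean(0));print(f,len(p),np.degrees(np.arctan2(vt[0][1],vt[0][0])).round(1))
# bystanders: change vs start in their region
for n,u,v in(('cupa',244,241),('cupb',312,213),('ra',342,170),('rb',256,170),('tin',413,187),('jar',181,178)):
    d=cv2.absdiff(a[v-20:v+20,u-25:u+25],c['image'][v-20:v+20,u-25:u+25]).max(2);print(n,(d>40).sum())
d=cv2.absdiff(a,c['image']).max(2)[60:400,100:500]
E
```

```text
[ 0.38845668 -0.09355714  0.24724578] 52.9833
bore colour 460 313 [[1, 215, 165], [1, 216, 165], [1, 216, 164], [1, 215, 165], [1, 214, 167], [1, 216, 165], [2, 216, 164], [0, 214, 166], [1, 216, 165]]
start bore [  1 214 163]
start 148 -180.0
green 117 117.1
end 143 -159.2
cupa 0
cupb 0
ra 0
rb 0
tin 0
jar 0
```

```bash
python3 - <<'E'
from h import *
c=cap('top')
ax=np.array([.562,-.321])
for f,n in(('start','top0.png'),('green','t10.png'),('end','t15.png')):
    im=cv2.imread('pics/'+n).astype(float).max(2)
    best=[]
    for d in np.arange(-100,40,1.0):
        r=np.radians(d);s=0
        for rr in np.arange(.010,.0211,.001):
            u,v=proj(c,(ax[0]+rr*np.cos(r),ax[1]+rr*np.sin(r),.163))
            s+=cv2.getRectSubPix(im.astype(np.float32),(1,1),(u,v))[0,0]
            for o in(.006,-.006):
                u,v=proj(c,(ax[0]+rr*np.cos(r)-o*np.sin(r),ax[1]+rr*np.sin(r)+o*np.cos(r),.163));s-=.5*cv2.getRectSubPix(im.astype(np.float32),(1,1),(u,v))[0,0]
        best.append((s,d))
    print(f,sorted(best)[-3:])
E
```

```text
start [(np.float32(707.7868), np.float64(-16.0)), (np.float32(709.5246), np.float64(-18.0)), (np.float32(716.7225), np.float64(-17.0))]
green [(np.float32(682.4642), np.float64(-62.0)), (np.float32(691.5154), np.float64(-64.0)), (np.float32(695.97107), np.float64(-63.0))]
end [(np.float32(734.05066), np.float64(2.0)), (np.float32(750.2607), np.float64(0.0)), (np.float32(773.3803), np.float64(1.0))]
```

```bash
python3 - <<'E'
from h import *
print(ticket.finish_job())
E
```

```text
the job is handed in; nothing more can be done
None
```

The job is handed in: the green figure fits the gauge and is in the keep-box, and the orange, red, teal and purple figures are too big and stand in the teal tray. The dial is back on red with the red blade across the bore, and the cups, remotes, tin and jar are unmoved.

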